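# Hang an air regulator in a T-slot stand

## Robot

A 6-joint arm with a two-finger parallel gripper is mounted at the origin on the work surface. World frame = base frame: x ahead of the robot, y to its left, z up, the work surface at z = 0. Lengths are in mm, angles in rad, forces in N, time in s.
With the tool pointing down it reaches from about 425 to 950 mm from the base axis. Payload 3.5 kg.
Tool frame: the origin (TCP) lies between the finger pads, 19 mm behind the fingertips; this is the grasp point; z points along the fingers, y is the line along which they close (so a half turn about z gives the same grasp; the last joint's range is limited). The gripper opens to 85 mm and grips with 20 to 120 N. Pads are 22 mm wide; open, the fingers measure 114 mm over their backs; the gripper's body (76 mm by 85 mm) begins 54 mm behind the grasp point. The pads swing forward as they close: fully open they stand 13 mm farther back than shut.
Start: joints at [1.175, 0.286, 1.577, -0, 1.279, -0.15], TCP at [164.213, 654.706, 250.025] pointing down, gripper open.
Joint ranges: [-2.77, 2.77], [-0.9, 2.22], [0.21, 2.48], [-1.53, 4.67], [0.24, 2.81], [-2.84, 2.84]. Speed limits (rad/s): [2.79, 2.79, 3.14, 3.14, 3.14, 3.14].

## Interface

Orientations are given as a rotation vector (axis times angle).
In Python, from plant import * gives the robot as it stands.
- The arm moves only by the tool servo_tool, never from a script. Its argument "increments" is a list of rows, each a list of 3 entries, a list of its own where there are three numbers: the shift along the tool's x, y, z in mm, then the turn about the tool's z in rad, then the opening, from 0 (shut) to 1 (fully open). A call has 1 to 8 rows; each row is the pose to reach, as a shift and turn from the pose commanded when the call began, along the tool's axes at that moment; what a row does not reach only later rows make up. A row lasts 1/12 s, in which the tool goes at most 41.7 mm and 7.16 degrees, less where a joint would pass 70% of its speed; a pose out of reach is approached as far as the arm can. A call with a gripper value outside its range is refused whole. The fingers move at their own pace and stop on an object; "force" is the grip in N (left out, the last holds). Time passes only in rows, so rows that repeat a pose let the fingers close. It gives the time, the measured TCP pose, the force, the opening and the grip force at its end, in the units of the state.
- sense(): the state, without advancing time (a new reading comes with each control period).
- camera(name): name is "side" or "top" or "wrist"; returns the picture (384x512x3 uint8, red, green, blue); there is no depth.
- get_calibration(name): a dict with "mtx" (3x3 intrinsics, pixels), "R" (3x3) and "t" (3): a world point X has camera coordinates R X + t. Camera axes: x right, y down, z forward; pixel columns grow to the right and rows downward; lengths in mm; the calibration is good to about 2 mm. A picture is of the moment at which its call begins: read the wrist's pose just before it. get_calibration takes no time and is no camera call; for the wrist camera it gives the pose at the moment of the call.
- close_job(): hands the job in; it is judged then, once.
Trained networks look in the newest picture that a camera, given by its name, has taken for a name from the list of things; names that differ only in an ending like _2 or _b are one class to them, and where a whole thing is asked for, a point or a joint stands for the part that bears it (a point fixed in the world has none). Each returns a list of dicts, best first, with "p" (0 to 1); they miss things now and then, are a little off and sometimes report something else, mostly with a low value. They report only what shows in the picture. A call takes as long as a camera call.
- boxes_of(camera, label): "at" ([x, y, z] in mm, in world coordinates, good to about 4 mm: the middle of the surface that is visible of it).
- masks_of(camera, label): "mask" (384x512 bool, what is visible of it).
The state is a dict: "clock": time; "qpos": joint angles; "qd": joint speeds; "effort": joint torques, N m; "tool_pos": TCP position; "tcp_rot": TCP orientation; "force": force on the tool from outside, world axes, zero at the start; "moment": the same for the moment, N m; "width": opening from 0.0 (shut) to 1.0 (fully open); "gripper_force": force on a finger pad.
Only numpy, scipy, OpenCV 4.12 (cv2) and the standard library are available. Lean on these libraries where they do the work, as an engineer would, in place of code of your own. Each camera call takes 0.05 s, during which the arm holds its last target. There are 200 camera calls.

## Task

Hang the air regulator (the one with the blue knob) in the T-slot of the aluminium stand: bring its neck in through the slot's open front mouth, then slide it sideways to the end of the arm marked by the green tag. Leave it there hanging straight by its collar. Do not tip the regulator over, and leave the other things on the bench where they are.

Things in the scene. Friction and masses are not known exactly. Their poses are not given: they have to be found in the camera images.
- regulator: Air regulator, 176 mm tall, 0.35 to 0.6 kg, loose, upright on the bench. Origin: centre of its underside, z up its axis. From the foot: clear bowl 40 mm wide (0 to 62 mm), silver body 50 x 44 (62 to 100), brass neck 22 in diameter (100 to 124), steel collar 54 (124 to 132), round blue knob 38 (132 to 176) that does not turn. When hung, its foot is 36 mm above the bench
- regulator_neck (a point): Point on the regulator's axis at half height of the neck, 112 mm above its foot
- regulator_knob (a point): Point on the regulator's axis in the blue knob, 156 mm above its foot, 20 mm below its top: a good TCP height for a grasp from above, at any yaw
- stand: Fixed stand. Aluminium plate 120 x 220 x 6 mm, level, top face 160 mm above the bench, on four 14 mm posts (x -55 and 45, y +-100 mm) over a base 8 mm high; above it only two 4 mm tags. Origin on the bench under the crossing of its T-slot, x pointing inwards from the mouth, y left, z up. Plate spans x -65 to 55, y -110 to 110 mm
- slot_mouth (a point): Middle of the slot's open mouth, in the plate's front edge, at the plate's top. The slot is 34 mm wide everywhere: the neck passes, with the collar above the plate and the valve body below it (18 mm of play in height)
- slot_crossing (a point): Centre of the T's crossing at the plate's top, 65 mm inwards from slot_mouth. From here one slot arm runs along the stand's +y and one along -y; each is closed at 62 mm, so the neck's axis can go 51 mm from the crossing
- green_tag: Green tag, 60 x 20 x 4 mm, lying fixed on the plate beyond the end of the slot arm to be used, which may be the left or the right one. Origin at the centre of its underside, in line with the slot arms, 96 mm from the crossing (45 mm from the regulator's axis when the neck is at the end of that arm)
- red_tag: Red tag of the same size, beyond the end of the other arm (not to be used), 96 mm from the crossing
- lubricator: Lubricator: amber bowl, black body, brass stub on top, no knob; 50 x 44 x 112 mm, upright. Loose bystander; leave it. Origin at the centre of its underside
- mug: Blue mug, 80 mm wide, 95 mm tall. Loose bystander; leave it. Origin at the centre of its underside
- can: Yellow drinks can, 66 mm wide, 115 mm tall. Loose bystander; leave it. Origin at the centre of its underside
- wrench: Steel wrench, 190 mm long, lying flat. Loose bystander; leave it. Origin on its underside
- screwdriver: Screwdriver, 200 mm long, lying flat. Loose bystander; leave it. Origin on its underside
- fitting0: Brass fitting, 70 mm long, 28 mm high, lying. Loose bystander; leave it. Origin at the centre of its underside
- fitting1: Brass fitting like the other, 70 mm long, 28 mm high, lying. Loose bystander; leave it. Origin at the centre of its underside

How it is judged:
By the outcome, as a careful person would: the job done as asked, in the order asked, and still so for the second after the job is handed in, with the robot touching nothing.
It also fails if it takes over 48 s, if anything falls off the work surface, if the arm or the gripper's body presses on something with over 40 N, if the wrist force passes 120 N, or if a joint passes its speed limit or range.

## Working session

There is one attempt and no reset: what is moved stays moved. The work goes in short steps, Python scripts to look and compute and a tool call to move; the robot and the scene stay as the last step left them, time stands still between calls to the robot, and variables do not carry over. Pictures are saved under pics/ and viewed, at most 10 in all, crops included, and the job is handed in when it is done.

Besides the shell and the picture viewer there is one more tool, called after ">>>" in YAML: its name, and indented under it one key for each argument. servo_tool: Moves the arm, as the interface text tells. Its arguments: {"type":"object","properties":{"increments":{"type":"array","items":{"type":"array"}},"force":{"type":"number"}},"required":["increments"]}

```bash
mkdir -p pics; cat > h.py <<'E'
from plant import *
import numpy as np, cv2
def pix(c,X):
    k=get_calibration(c); p=np.array(k["mtx"])@(np.array(k["R"])@np.array(X,float)+np.array(k["t"]).ravel()); return p[:2]/p[2]
def ray(c,uv,k=None):
    k=k or get_calibration(c); R=np.array(k["R"]); t=np.array(k["t"]).ravel()
    d=R.T@np.linalg.inv(np.array(k["mtx"]))@np.array([*uv,1.]); return -R.T@t,d/np.linalg.norm(d)
def at_z(c,uv,z):
    o,d=ray(c,uv); return o+d*(z-o[2])/d[2]
def tri(rays):
    A=sum(np.eye(3)-np.outer(d,d) for o,d in rays); b=sum((np.eye(3)-np.outer(d,d))@o for o,d in rays); return np.linalg.solve(A,b)
E
python3 - <<'E'
from h import *
np.set_printoptions(precision=1,suppress=True)
a=camera("top");b=camera("side")
cv2.imwrite("pics/a.png",np.hstack([a,b])[:,:,::-1][:, :] if 0 else cv2.resize(np.vstack([a,b]),(400*1,600))[:,:,::-1])
cv2.imwrite("pics/top.png",a[:,:,::-1]);cv2.imwrite("pics/side.png",b[:,:,::-1])
for c in("top","side"):
  for n in("regulator","regulator_knob","slot_mouth","slot_crossing","green_tag","red_tag","stand","lubricator","mug","can"):
    print(c,n,[(np.array(r["at"]).round(),round(r["p"],2)) for r in boxes_of(c,n)[:2]])
s=sense();print(s["clock"],s["tool_pos"],s["tcp_rot"],s["force"])
E
```

```text
top regulator [(array([ 479., -243.,  132.]), 0.84), (array([ 686., -331.,   42.]), 0.22)]
top regulator_knob [(array([ 479., -237.,  133.]), 0.94), (array([413.,  79.,  27.]), 0.58)]
top slot_mouth [(array([567.,  41., 157.]), 0.64), (array([ 478., -243.,  130.]), 0.25)]
top slot_crossing [(array([562.,  39., 160.]), 0.64)]
top green_tag [(array([590., -58., 162.]), 0.69)]
top red_tag [(array([566.,  38., 157.]), 0.7), (array([554., 135., 166.]), 0.52)]
top stand [(array([568.,  46., 157.]), 0.6)]
top lubricator [(array([580., 419., 103.]), 0.74), (array([554., 134., 164.]), 0.73)]
top mug [(array([ 685., -329.,   43.]), 0.84)]
top can [(array([ 693., -149.,  118.]), 0.68)]
side regulator [(array([ 685., -165.,   76.]), 0.71), (array([ 463., -257.,   99.]), 0.66)]
side regulator_knob [(array([ 464., -256.,  102.]), 0.95), (array([590., -58., 164.]), 0.57)]
side slot_mouth [(array([554.,  29.,  33.]), 0.95), (array([ 581., -442.,   22.]), 0.36)]
side slot_crossing [(array([559.,  25.,  32.]), 0.57)]
side green_tag [(array([ 682., -161.,   75.]), 0.75), (array([591., -59., 163.]), 0.4)]
side red_tag [(array([549., 129., 163.]), 0.65), (array([382., 275.,   8.]), 0.39)]
side stand [(array([ 660., -325.,   57.]), 0.67), (array([560.,  29.,  30.]), 0.64)]
side lubricator [(array([571., 410.,  79.]), 0.96)]
side mug [(array([ 660., -324.,   58.]), 0.81)]
side can [(array([ 683., -165.,   72.]), 0.93), (array([ 464., -264.,  102.]), 0.33)]
1.1 [164.2 654.7 250. ] [ 0.4  3.1 -0. ] [ 0.8 -0.6  0.2]
```

View pics/top.png

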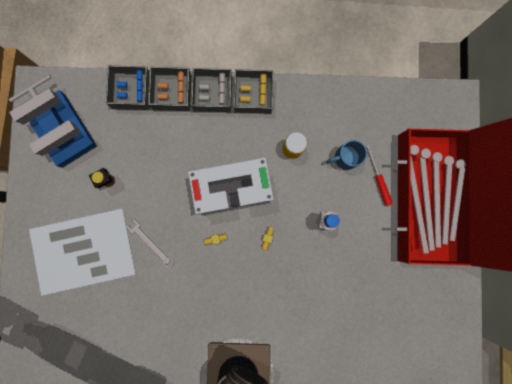

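View pics/side.png

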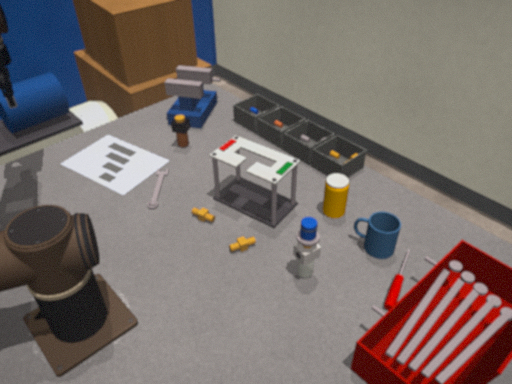

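The top view shows the regulator's knob at about (332,221), the stand's mouth facing the robot at (235,207), and the green tag on the right at (265,177). The side view shows the regulator upright with its knob at (309,228), and the tags at (228,145) red and (286,168) green. The fittings at (215,240) and (268,238) in the top view lie in front of the stand. Next I'll triangulate.

```bash
python3 - <<'E'
from h import *
np.set_printoptions(precision=1,suppress=True)
P={}
a={c:camera(c) for c in("top","side")}
hsv={c:cv2.cvtColor(a[c],cv2.COLOR_RGB2HSV) for c in a}
def blob(c,lo,hi,guess):
    m=cv2.inRange(hsv[c],lo,hi); n,l,st,ce=cv2.connectedComponentsWithStats(m)
    i=min([i for i in range(1,n) if st[i,4]>15],key=lambda i:np.hypot(*(ce[i]-guess))); return ce[i],st[i]
for n,lo,hi,g in (("knob",(105,150,60),(125,255,255),((332,221),(309,228))),("green",(50,100,60),(80,255,255),((265,177),(286,168))),("red",(0,150,90),(8,255,255),((196,189),(228,145)))):
    r=[]
    for c,gg in zip(("top","side"),g):
        ce,st=blob(c,lo,hi,gg); print(n,c,ce,st); r.append(ray(c,ce))
    P[n]=tri(r); print(n,P[n],"reproj",pix("top",P[n]),pix("side",P[n]))
    z=164 if n!="knob" else 170
    print("  at z:",at_z("top",blob("top",lo,hi,g[0])[0],z),at_z("side",blob("side",lo,hi,g[1])[0],164 if n!="knob" else 156))
d=P["red"]-P["green"];print("cross",(P["red"]+P["green"])/2,"len",np.linalg.norm(d),"yaw",np.arctan2(-d[0],d[1]))
R,_=cv2.Rodrigues(np.array(sense()["tcp_rot"],float));print(R)
E
```

```text
knob top [331.8 220.6] [325 215  14  12 136]
knob side [308.8 223.4] [302 217  15  14 162]
knob [ 476.4 -247.3  170. ] reproj [331.9 220.5] [308.6 223.4]
  at z: [ 476.1 -247.1  170. ] [ 488.1 -238.3  156. ]
green top [263.7 177.4] [260 168   9  20 119]
green side [284.1 167.9] [277 163  15  11  72]
green [590.6 -55.7 162.1] reproj [263.5 177.6] [284.3 167.9]
  at z: [590.8 -56.  164. ] [588.3 -57.1 164. ]
red top [196.  189.5] [192 180   9  20 109]
red side [227.1 144.5] [220 140  15  10  58]
red [550.6 132.4 162.3] reproj [195.8 189.8] [227.4 144.5]
  at z: [551.2 131.7 164. ] [548.4 130.9 164. ]
cross [570.6  38.4 162.2] len 192.30372656263762 yaw 0.20930662026530883
[[-1.   0.2 -0. ]
 [ 0.2  1.  -0. ]
 [-0.  -0.  -1. ]]
```

```bash
cat >> h.py <<'E'
def go(*Ts):
    s=sense();R,_=cv2.Rodrigues(np.array(s["tcp_rot"],float));p=np.array(s["tool_pos"])
    print("clock %.2f"%s["clock"],"tool",p.round(1),"yaw of tool y",round(np.arctan2(R[1,1],R[0,1]),3),"F",np.round(s["force"],1),"w",round(s["width"],3),"gf",s["gripper_force"])
    for T in Ts: print(T,"->",(R.T@(np.array(T,float)-p)).round(1), "rows",round(np.linalg.norm(T-p)/41.7,1))
E
python3 -c "
from h import *
go([420,400,300],[500,150,300],[476,-247,290])"
```

```text
clock 1.20 tool [164.2 654.7 250. ] yaw of tool y 1.325 F [-0.1 -1.4  0.4] w 1.003 gf 0.0
[420, 400, 300] -> [-310.1 -184.8  -50. ] rows 8.7
[500, 150, 300] -> [-448.5 -407.8  -50. ] rows 14.6
[476, -247, 290] -> [-521.8 -798.7  -39.9] rows 22.9
```

>>> servo_tool:
  increments:
    - [[-310,-185,-50],0,1]
    - [[-310,-185,-50],0,1]
    - [[-310,-185,-50],0,1]
    - [[-310,-185,-50],0,1]
    - [[-310,-185,-50],0,1]
    - [[-310,-185,-50],0,1]
    - [[-310,-185,-50],0,1]
    - [[-400,-330,-50],0,1]

```text
clock: 1.87
tool_pos: [389.5, 412.3, 293.2]
tcp_rot: [0.385, 3.115, 0.004]
force: [0.8, -0.1, 0.0]
width: 1.0
gripper_force: 0.0
```

```bash
python3 -c "
from h import *
go([500,150,300],[476,-247,300])"
```

```text
clock 1.87 tool [389.5 412.3 293.2] yaw of tool y 1.325 F [ 0.8 -0.1  0. ] w 1.0 gf 0.0
[500, 150, 300] -> [-171.1 -227.4   -6.9] rows 6.8
[476, -247, 300] -> [-244.6 -618.3   -7.7] rows 15.9
```

>>> servo_tool:
  increments:
    - [[-171,-227,-7],0,1]
    - [[-171,-227,-7],0,1]
    - [[-171,-227,-7],0,1]
    - [[-171,-227,-7],0,1]
    - [[-171,-227,-7],0,1]
    - [[-171,-227,-7],0,1]
    - [[-245,-618,-8],0,1]
    - [[-245,-618,-8],0,1]

```text
clock: 2.53
tool_pos: [482.5, 97.7, 298.6]
tcp_rot: [0.385, 3.117, 0.0]
force: [0.6, -0.3, 0.1]
width: 0.999
gripper_force: 0.0
```

```bash
python3 -c "
from h import *
go([476,-247,300])"
```

```text
clock 2.53 tool [482.5  97.7 298.6] yaw of tool y 1.325 F [ 0.6 -0.3  0.1] w 0.999 gf 0.0
[476, -247, 300] -> [ -77.6 -335.9   -1.4] rows 8.3
```

>>> servo_tool:
  increments:
    - [[-78,-310,-1],0,1]
    - [[-78,-310,-1],0,1]
    - [[-78,-310,-1],0,1]
    - [[-78,-310,-1],0,1]
    - [[-78,-310,-1],0,1]
    - [[-78,-310,-1],0,1]
    - [[-78,-310,-1],0,1]
    - [[-78,-310,-1],0,1]

```text
clock: 3.2
tool_pos: [481.9, -223.4, 299.6]
tcp_rot: [0.389, 3.117, -0.002]
force: [0.8, -0.0, 0.4]
width: 0.996
gripper_force: 0.0
```

```bash
python3 - <<'E'
from h import *
np.set_printoptions(precision=1,suppress=True)
go([476,-247,300])
k=get_calibration("wrist");a=camera("wrist");cv2.imwrite("pics/w1.png",a[:,:,::-1])
for m in masks_of("wrist","regulator_knob")[:2]:
    ys,xs=np.nonzero(m["mask"]);print(m["p"],len(xs),xs.mean(),ys.mean(),xs.min(),xs.max(),ys.min(),ys.max(), at_z("wrist",(xs.mean(),ys.mean()),176))
print([(np.round(r["at"],1),r["p"]) for r in boxes_of("wrist","regulator_knob")[:2]])
print("predicted top centre",pix("wrist",[476,-247,176]))
E
```

```text
clock 3.20 tool [ 481.9 -223.4  299.6] yaw of tool y 1.323 F [ 0.8 -0.   0.4] w 0.996 gf 0.0
[476, -247, 300] -> [ -0.1 -24.3  -0.4] rows 0.6
0.81 2807 230.60705379408623 179.05842536515854 205 257 146 213 [ 465.7 -241.2  176. ]
[(array([ 465.4, -244.5,  171.1]), 0.7)]
predicted top centre [224.8 192.4]
```

View pics/w1.png

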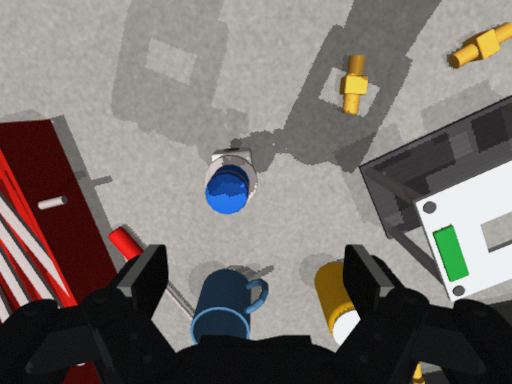

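The wrist picture shows the knob's top near (228,192), close to the predicted (225,192). The fingers are clear of it. I'll fit the knob cylinder to the blue blobs in all three views.

```bash
cat >> h.py <<'E'
from scipy.optimize import least_squares
def sil(c,x,y,z0,z1,r):
    th=np.linspace(0,2*np.pi,40)
    pts=np.array([pix(c,[x+r*np.cos(t),y+r*np.sin(t),z]) for t in th for z in(z0,z1)],np.float32)
    M=cv2.moments(cv2.convexHull(pts)); return np.array([M["m10"],M["m01"]])/M["m00"]
def blue(c,guess):
    hsv=cv2.cvtColor(camera(c),cv2.COLOR_RGB2HSV)
    n,l,st,ce=cv2.connectedComponentsWithStats(cv2.inRange(hsv,(105,150,40),(125,255,255)))
    i=min([i for i in range(1,n) if st[i,4]>40],key=lambda i:np.hypot(*(ce[i]-guess))); return ce[i],st[i]
E
python3 - <<'E'
from h import *
obs={c:blue(c,g) for c,g in(("top",(332,221)),("side",(309,225)),("wrist",(228,188)))}
for c in obs: print(c,obs[c])
go([476,-247,300])
w={"top":.55,"side":.5,"wrist":2.}
for cs in (("top","side","wrist"),("wrist","top"),("wrist","side")):
    f=lambda v:np.concatenate([(sil(c,v[0],v[1],v[2]-44,v[2],19)-obs[c][0])/w[c] for c in cs])
    r=least_squares(f,[476,-247,176]);print(cs,r.x.round(1),r.fun.round(2))
E
```

```text
top (array([139.07741935,  84.47741935]), array([136,  70,   7,  31, 155], dtype=int32))
side (array([308.88387097, 223.54193548]), array([302, 218,  15,  12, 155], dtype=int32))
wrist (array([221.80752841, 193.18963068]), array([ 201,  172,   42,   43, 1408], dtype=int32))
clock 3.50 tool [ 482.5 -218.9  299.3] yaw of tool y 1.326 F [-0.4 -0.3 -0.4] w 0.999 gf 0.0
[476, -247, 300] -> [ -0.5 -28.9  -0.7] rows 0.7Traceback (most recent call last):
  File "<stdin>", line 8, in <module>
    return func(*args, **kwargs)
    result = trf(vector_fun.fun, vector_fun.jac, x0, f0, J0, lb, ub, ftol, xtol,
                 gtol, max_nfev, x_scale, loss_function, tr_solver,
                 tr_options.copy(), verbose, callback=callback_wrapped)
    return trf_no_bounds(
        fun, jac, x0, f0, J0, ftol, xtol, gtol, max_nfev, x_scale,
        loss_function, tr_solver, tr_options, verbose, callback=callback)
    J = jac(x)
    self._update_jac()
    ~~~~~~~~~~~~~~~~^^
    self.J = self.jac_wrapped(xp_copy(self.x), f0=self.f)
             ~~~~~~~~~~~~~~~~^^^^^^^^^^^^^^^^^^^^^^^^^^^^
    J, dct = 
[... 594 characters left out ...]
(x, *self.args, **self.kwargs))
                      ~~~~~~~~^^^^^^^^^^^^^^^^^^^^^^^^^^^^^^
    return np.atleast_1d(self.fun(x))
                         ~~~~~~~~^^^
    return self.f(x, *self.args, **self.kwargs)
           ~~~~~~^^^^^^^^^^^^^^^^^^^^^^^^^^^^^^
  File "<stdin>", line 7, in <lambda>
  File "h.py", line 19, in sil
    pts=np.array([pix(c,[x+r*np.cos(t),y+r*np.sin(t),z]) for t in th for z in(z0,z1)],np.float32)
                  ~~~^^^^^^^^^^^^^^^^^^^^^^^^^^^^^^^^^^^
  File "h.py", line 4, in pix
    k=get_calibration(c); p=np.array(k["mtx"])@(np.array(k["R"])@np.array(X,float)+np.array(k["t"]).ravel()); return p[:2]/p[2]
ValueError: time passes only in moves, steps and waits
```

```bash
cat >> h.py <<'E'
K={}
def pix(c,X):
    if c not in K: K[c]=get_calibration(c)
    k=K[c]; p=np.array(k["mtx"])@(np.array(k["R"])@np.array(X,float)+np.array(k["t"]).ravel()); return p[:2]/p[2]
E
python3 - <<'E'
from h import *
obs={"top":(331.8,220.6),"side":(308.9,223.5),"wrist":blue("wrist",(222,192))[0]}
print(obs)
w={"top":.55,"side":.5,"wrist":2.}
for cs in (("top","side","wrist"),("wrist","top"),("wrist","side")):
    f=lambda v:np.concatenate([(sil(c,v[0],v[1],v[2]-44,v[2],19)-obs[c])/w[c] for c in cs])
    r=least_squares(f,[476,-247,176]);print(cs,r.x.round(1),r.fun.round(2))
go([476,-247,300])
E
```

```text
{'top': (331.8, 220.6), 'side': (308.9, 223.5), 'wrist': array([221.24822695, 193.1248227 ])}
('top', 'side', 'wrist') [ 476.7 -247.3  191.1] [ 0.39 -0.47 -0.48  0.09 -0.16  0.06]
('wrist', 'top') [ 477.1 -247.9  184.7] [-0.03 -0.72 -0.04 -0.67]
('wrist', 'side') [ 477.3 -247.3  190.8] [-0.02  0.31 -0.16  0.03]
clock 3.55 tool [ 482.6 -218.6  299.4] yaw of tool y 1.327 F [ 0.4  0.7 -0.4] w 1.001 gf 0.0
[476, -247, 300] -> [ -0.5 -29.1  -0.7] rows 0.7
```

>>> servo_tool:
  increments:
    - [[-1.5,-29.5,0],0,1]
    - [[-1.5,-29.5,40],0,1]
    - [[-1.5,-29.5,80],0,1]
    - [[-1.5,-29.5,115],0,1]
    - [[-1.5,-29.5,135],0,1]
    - [[-1.5,-29.5,143],0,1]
    - [[-1.5,-29.5,143],0,1]
    - [[-1.5,-29.5,143],0,1]

```text
clock: 4.22
tool_pos: [477.6, -248.5, 157.5]
tcp_rot: [0.383, 3.117, -0.001]
force: [0.6, -0.1, 1.0]
width: 0.998
gripper_force: 0.0
```

```bash
python3 -c "
from h import *
go([477,-247.5,156])"
```

```text
clock 4.22 tool [ 477.6 -248.5  157.5] yaw of tool y 1.326 F [ 0.6 -0.1  1. ] w 0.998 gf 0.0
[477, -247.5, 156] -> [0.8 0.9 1.5] rows 0.0
```

>>> servo_tool:
  increments:
    - [[0,0,0],0,0.75]
    - [[0,0,0],0,0.6]
    - [[0,0,0],0,0.5]
    - [[0,0,0],0,0.45]
    - [[0,0,0],0,0.3]
    - [[0,0,0],0,0.2]
    - [[0,0,0],0,0]
    - [[0,0,0],0,0]
  force: 70

```text
clock: 4.88
tool_pos: [477.6, -249.4, 157.9]
tcp_rot: [0.385, 3.116, -0.001]
force: [-0.2, 1.4, 5.7]
width: 0.429
gripper_force: 70.0
```

```bash
python3 -c "
from h import *
go([477,-247.5,156])"
```

```text
clock 4.88 tool [ 477.6 -249.4  157.9] yaw of tool y 1.325 F [-0.2  1.4  5.7] w 0.429 gf 70.01563668251038
[477, -247.5, 156] -> [1.  1.7 1.9] rows 0.1
```

>>> servo_tool:
  increments:
    - [[0,0,-15],0,0]
    - [[0,0,-45],0,0]
    - [[0,0,-50],0,0]
    - [[0,0,-50],0,0]
    - [[0,0,-50],0,0]

```text
clock: 5.3
tool_pos: [476.1, -248.6, 204.8]
tcp_rot: [-0.385, -3.116, -0.001]
force: [-0.8, 0.6, -5.6]
width: 0.428
gripper_force: 71.2
```

```bash
python3 - <<'E'
from h import *
go([458,14.5,208])
b=camera("side");cv2.imwrite("pics/s2.png",cv2.resize(b[150:330,200:420],None,fx=2,fy=2)[:,:,::-1])
E
```

```text
clock 5.30 tool [ 476.1 -248.6  204.8] yaw of tool y 1.325 F [-0.8  0.6 -5.6] w 0.428 gf 71.16621136665344
[458, 14.5, 208] -> [ 81.6 250.7  -2.9] rows 6.3
```

View pics/s2.png

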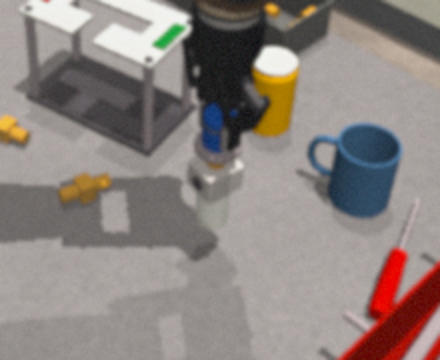

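The regulator is lifted and upright: knob at about (212,128) in the crop, foot clear of the bench. Next it goes to the front of the mouth.

>>> servo_tool:
  increments:
    - [[7,20,0],0,0]
    - [[16,50,0],0,0]
    - [[27,85,0],0,0]
    - [[38,120,0],0,0]
    - [[50,155,0],0,0]
    - [[62,190,0],0,0]
    - [[73,225,0],0,0]
    - [[82,251,0],0,0]

```text
clock: 6.02
tool_pos: [456.3, 17.2, 203.8]
tcp_rot: [-0.383, -3.114, -0.002]
force: [0.0, -0.6, -5.5]
width: 0.432
gripper_force: 71.4
```

```bash
python3 - <<'E'
from h import *
go([458,14.5,205])
k=get_calibration("wrist");a=camera("wrist");cv2.imwrite("pics/w2.png",a[:,:,::-1])
hsv=cv2.cvtColor(a,cv2.COLOR_RGB2HSV)
for nm,lo,hi,X in(("green",(50,100,60),(80,255,255),(590.6,-55.7,164)),("red",(0,150,90),(8,255,255),(550.6,132.4,164))):
    n,l,st,ce=cv2.connectedComponentsWithStats(cv2.inRange(hsv,lo,hi))
    print(nm,"pred",pix("wrist",X).round(),[(ce[i].round(),st[i],at_z("wrist",ce[i],164).round(1)) for i in range(1,n) if st[i,4]>150])
for n,X in(("mouth",(507,24.9,160)),("cross",(570.6,38.4,160))): print(n,pix("wrist",X).round())
E
```

```text
clock 6.02 tool [456.3  17.2 203.8] yaw of tool y 1.326 F [ 0.  -0.6 -5.5] w 0.432 gf 71.41406893730164
[458, 14.5, 205] -> [-2.3 -2.2 -1.2] rows 0.1
green pred [198. 419.] []
red pred [452. 322.] [(array([456., 309.]), array([ 432,  282,   50,   62, 1427], dtype=int32), array([540.3, 135.4, 164. ]))]
mouth [279. 298.]
cross [317. 368.]
```

View pics/w2.png

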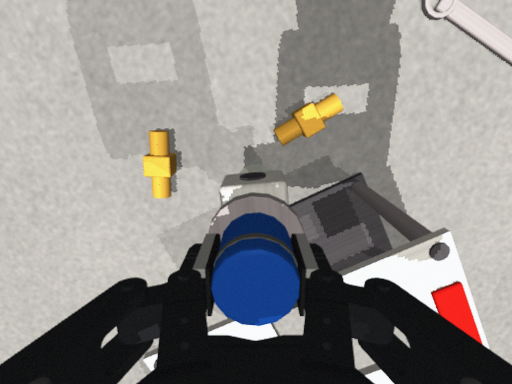

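The wrist view shows the regulator gripped upright, knob at (255,265). The red tag is at (458,310) and the mouth is hidden behind the knob. I'll cross-check the stand from the first fixed-camera pictures, using the plate outline and the slot.

```bash
python3 - <<'E'
from h import *
im=cv2.imread("pics/top.png");hsv=cv2.cvtColor(im,cv2.COLOR_BGR2HSV)
m=cv2.inRange(hsv,(0,0,190),(180,40,255));n,l,st,ce=cv2.connectedComponentsWithStats(m)
i=min([i for i in range(1,n) if st[i,4]>200],key=lambda i:np.hypot(*(ce[i]-(231,187))));print(st[i])
pts=np.argwhere(l==i)[:,::-1].astype(np.float32)
rc=cv2.minAreaRect(pts);c4=[at_z("top",p,160)[:2].round(1) for p in cv2.boxPoints(rc)];print(c4,"centre",np.mean(c4,0))
th=.209;ex=np.array([np.cos(th),np.sin(th)]);print("expected centre",np.array([570.6,38.4])-5*ex)
big=[]
for name in("top","side"):
    im=cv2.imread(f"pics/{name}.png");s=6
    u=pix(name,(565,38,160)).astype(int);x0,y0=u[0]-50,u[1]-45
    cr=cv2.resize(im[y0:y0+90,x0:x0+100],None,fx=s*.66,fy=s*.66,interpolation=cv2.INTER_CUBIC);f=s*.66
    C=np.array([570.6,38.4]);ey=np.array([-ex[1],ex[0]])
    poly=[(-65,-17),(-17,-17),(-17,-62),(17,-62),(17,62),(-17,62),(-17,17),(-65,17)]
    for P,col in((poly,(0,0,255)),([(-65,-110),(55,-110),(55,110),(-65,110)],(255,0,0))):
        q=np.array([(pix(name,[*(C+a*ex+b*ey),160])-(x0,y0)+.5)*f for a,b in P]).astype(np.int32)
        cv2.polylines(cr,[q],True,col,1)
    big.append(cr)
cv2.imwrite("pics/ov.png",np.hstack(big))
E
```

```text
Traceback (most recent call last):
ValueError: min() iterable argument is empty
```

```bash
python3 - <<'E'
from h import *
th=.209;ex=np.array([np.cos(th),np.sin(th)])
big=[]
for name in("top","side"):
    im=cv2.imread(f"pics/{name}.png");f=4
    u=pix(name,(565,38,160)).astype(int);x0,y0=u[0]-50,u[1]-45
    cr=cv2.resize(im[y0:y0+90,x0:x0+99],None,fx=f,fy=f,interpolation=cv2.INTER_CUBIC)
    C=np.array([570.6,38.4]);ey=np.array([-ex[1],ex[0]])
    poly=[(-65,-17),(-17,-17),(-17,-62),(17,-62),(17,62),(-17,62),(-17,17),(-65,17)]
    for P,col in((poly,(0,0,255)),([(-65,-110),(55,-110),(55,110),(-65,110)],(255,0,0))):
        q=np.array([(pix(name,[*(C+a*ex+b*ey),160])-(x0,y0)+.5)*f for a,b in P]).astype(np.int32)
        cv2.polylines(cr,[q],True,col,1)
    big.append(cr)
cv2.imwrite("pics/ov.png",np.hstack(big))
E
```

```text
(no output)
```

View pics/ov.png

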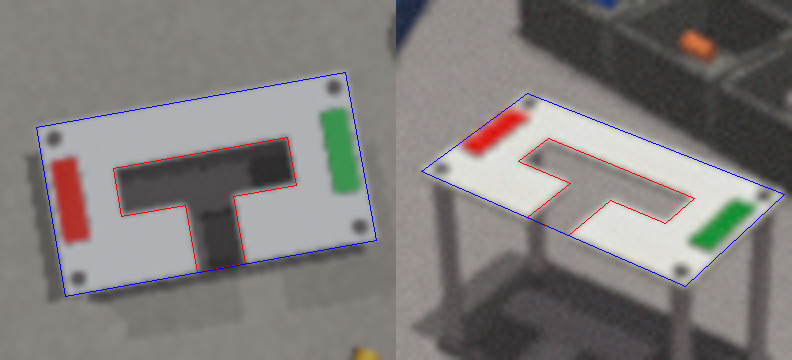

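The overlay matches the stand in both views to about 1 mm. I'll align first, then go in through the mouth.

```bash
python3 -c "
from h import *
go([458.1,14.9,204.5],[507,25.2,204.5],[570.6,38.8,204.5],[580.8,-9.1,204.5])"
```

```text
clock 6.07 tool [455.5  20.9 203.6] yaw of tool y 1.328 F [-1.1  3.6 -5.4] w 0.431 gf 72.11179375648499
[458.1, 14.9, 204.5] -> [-4.  -5.2 -1. ] rows 0.2
[507, 25.2, 204.5] -> [-49.   16.5  -1.2] rows 1.2
[570.6, 38.8, 204.5] -> [-107.4   45.1   -1.4] rows 2.8
[580.8, -9.1, 204.5] -> [-128.8    1.    -1.8] rows 3.1
```

>>> servo_tool:
  increments:
    - [[-4,-5,-1],0,0]
    - [[-4,-5,-1],0,0]
    - [[-4,-5,-1],0,0]
    - [[-4,-5,-1],0,0]

```text
clock: 6.4
tool_pos: [460.7, 8.0, 206.5]
tcp_rot: [-0.387, -3.116, -0.0]
force: [-0.8, -0.1, -5.2]
width: 0.427
gripper_force: 72.1
```

```bash
python3 -c "
from h import *
go([458.1,14.9,204.5],[507,25.2,204.5],[570.6,38.8,204.5],[580.8,-9.1,204.5])"
```

```text
clock 6.40 tool [460.7   8.  206.5] yaw of tool y 1.323 F [-0.8 -0.1 -5.2] w 0.427 gf 72.11592078208923
[458.1, 14.9, 204.5] -> [4.2 6.1 2. ] rows 0.2
[507, 25.2, 204.5] -> [-40.7  28.    1.9] rows 1.2
[570.6, 38.8, 204.5] -> [-99.   56.8   1.8] rows 2.7
[580.8, -9.1, 204.5] -> [-120.6   12.9    1.8] rows 2.9
```

>>> servo_tool:
  increments:
    - [[4,6,2],0,0]
    - [[4,6,2],0,0]
    - [[4,6,2],0,0]
    - [[4,6,2],0,0]

```text
clock: 6.73
tool_pos: [458.5, 15.3, 205.2]
tcp_rot: [-0.385, -3.118, 0.0]
force: [-0.4, 0.5, -5.0]
width: 0.432
gripper_force: 72.0
```

```bash
python3 -c "
from h import *
go([458.1,14.9,204.5],[507,25.2,204.5],[570.6,38.8,204.5],[580.8,-9.1,204.5])"
```

```text
clock 6.73 tool [458.5  15.3 205.2] yaw of tool y 1.325 F [-0.4  0.5 -5. ] w 0.432 gf 72.00487732887268
[458.1, 14.9, 204.5] -> [ 0.3 -0.5  0.7] rows 0.0
[507, 25.2, 204.5] -> [-44.7  21.4   0.7] rows 1.2
[570.6, 38.8, 204.5] -> [-103.    50.1    0.7] rows 2.7
[580.8, -9.1, 204.5] -> [-124.6    6.1    0.7] rows 3.0
```

>>> servo_tool:
  increments:
    - [[-10,4.5,0.5],0,0]
    - [[-25,12,0.5],0,0]
    - [[-42,20,0.5],0,0]
    - [[-60,29,0.5],0,0]
    - [[-78,38,0.5],0,0]
    - [[-92,45,0.5],0,0]
    - [[-103,50,0.5],0,0]
    - [[-103,50,0.5],0,0]

```text
clock: 7.4
tool_pos: [572.8, 38.9, 205.0]
tcp_rot: [0.385, 3.116, 0.0]
force: [-0.6, -0.3, -4.6]
width: 0.424
gripper_force: 72.0
```

>>> servo_tool:
  increments:
    - [[0,0,0],0,0]
    - [[0,0,0],0,0]

```text
clock: 7.57
tool_pos: [569.9, 38.8, 204.4]
tcp_rot: [-0.385, -3.116, 0.0]
force: [0.4, 0.7, -5.2]
width: 0.433
gripper_force: 72.0
```

```bash
python3 - <<'E'
from h import *
go([570.6,38.8,204.5],[580.8,-9.1,204.5],[581.2,-11.1,204.5])
b=camera("side");cv2.imwrite("pics/s3.png",cv2.resize(b[100:240,180:320],None,fx=4,fy=4,interpolation=cv2.INTER_CUBIC)[:,:,::-1])
E
```

```text
clock 7.57 tool [569.9  38.8 204.4] yaw of tool y 1.325 F [ 0.4  0.7 -5.2] w 0.433 gf 72.0153021812439
[570.6, 38.8, 204.5] -> [-0.7  0.2 -0.1] rows 0.0
[580.8, -9.1, 204.5] -> [-22.3 -43.8  -0.1] rows 1.2
[581.2, -11.1, 204.5] -> [-23.1 -45.7  -0.1] rows 1.2
```

View pics/s3.png

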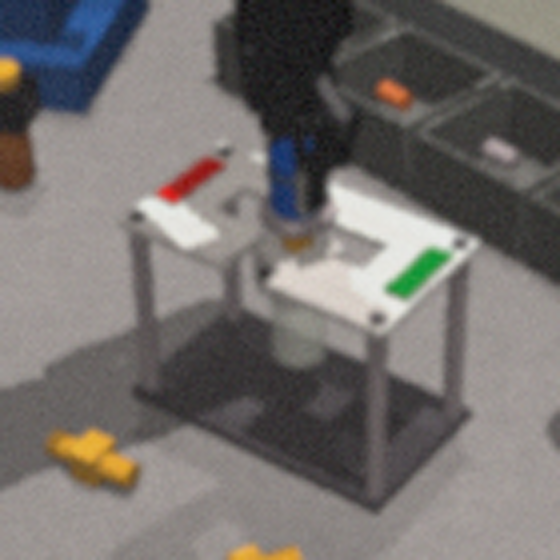

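The crop shows the regulator at the crossing, at about (298,220), with the collar above the plate and the bowl below, and no contact force. Next I'll slide it towards the green tag.

>>> servo_tool:
  increments:
    - [[-4,-8,0],0,0]
    - [[-9,-18,0],0,0]
    - [[-14,-28,0],0,0]
    - [[-19,-37,0],0,0]
    - [[-22.5,-44,0],0,0]
    - [[-22.5,-44,0],0,0]
    - [[-22.5,-44,0],0,0]
    - [[-22.5,-44,0],0,0]

```text
clock: 8.28
tool_pos: [581.6, -9.3, 204.7]
tcp_rot: [-0.386, -3.117, -0.0]
force: [0.3, 0.8, -4.9]
width: 0.428
gripper_force: 72.1
```

```bash
python3 - <<'E'
from h import *
go([580.8,-9.1,204.5],[581.2,-11.1,204.5],[581.2,-11.1,194])
E
```

```text
clock 8.28 tool [581.6  -9.3 204.7] yaw of tool y 1.325 F [ 0.3  0.8 -4.9] w 0.428 gf 72.08202838897705
[580.8, -9.1, 204.5] -> [0.9 0.  0.2] rows 0.0
[581.2, -11.1, 204.5] -> [ 0.  -1.8  0.2] rows 0.0
[581.2, -11.1, 194] -> [ 0.  -1.8 10.7] rows 0.3
```

>>> servo_tool:
  increments:
    - [[0,-1,0],0,0]
    - [[0,-2,0],0,0]
    - [[0,-2,3],0,0]
    - [[0,-2,6],0,0]
    - [[0,-2,8],0,0]
    - [[0,-2,9],0,0]
    - [[0,-2,9],0,0]
    - [[0,-2,9],0,0]

```text
clock: 8.95
tool_pos: [581.2, -11.1, 195.6]
tcp_rot: [-0.385, -3.118, 0.0]
force: [0.1, 0.1, -5.2]
width: 0.431
gripper_force: 72.1
```

```bash
python3 - <<'E'
from h import *
go([581.2,-11.1,194])
E
```

```text
clock 8.95 tool [581.2 -11.1 195.6] yaw of tool y 1.325 F [ 0.1  0.1 -5.2] w 0.431 gf 72.08192825317383
[581.2, -11.1, 194] -> [-0.   0.   1.6] rows 0.0
```

>>> servo_tool:
  increments:
    - [[0,0,0.7],0,0]
    - [[0,0,1.4],0,0]
    - [[0,0,2],0,0]
    - [[0,0,2],0,0]
    - [[0,0,2],0,0]

```text
clock: 9.37
tool_pos: [581.3, -11.2, 194.0]
tcp_rot: [0.385, 3.118, -0.0]
force: [0.0, 0.9, -3.8]
width: 0.43
gripper_force: 72.7
```

Contact is just starting: the weight reading fell from 5.2 to 3.8.

>>> servo_tool:
  increments:
    - [[0,0,0.4],0,0]
    - [[0,0,0.8],0,0]
    - [[0,0,0.8],0,0]
    - [[0,0,0.8],0,0]

```text
clock: 9.7
tool_pos: [581.4, -11.2, 194.0]
tcp_rot: [0.385, 3.117, -0.0]
force: [-1.7, 0.2, 1.8]
width: 0.428
gripper_force: 72.7
```

Seated on the plate. I'll nudge it gently toward the slot's end to confirm it has reached it.

>>> servo_tool:
  increments:
    - [[-0.2,-0.5,0],0,0]
    - [[-0.4,-1,0],0,0]
    - [[-0.4,-1,0],0,0]
    - [[-0.4,-1,0],0,0]

```text
clock: 10.03
tool_pos: [581.7, -11.6, 194.0]
tcp_rot: [0.385, 3.117, 0.002]
force: [-3.3, 3.2, 3.7]
width: 0.42
gripper_force: 72.9
```

>>> servo_tool:
  increments:
    - [[-0.3,-0.7,0],0,0]
    - [[-0.6,-1.3,0],0,0]
    - [[-0.6,-1.3,0],0,0]
    - [[-0.6,-1.3,0],0,0]

```text
clock: 10.37
tool_pos: [582.1, -12.4, 194.0]
tcp_rot: [0.385, 3.117, 0.005]
force: [-3.0, 4.7, 5.4]
width: 0.426
gripper_force: 73.0
```

>>> servo_tool:
  increments:
    - [[0.3,0.7,-0.4],0,0]
    - [[0.4,0.9,-0.8],0,0]
    - [[0.4,0.9,-0.8],0,0]
    - [[0.4,0.9,-0.8],0,0.5]
    - [[0.4,0.9,-0.8],0,0.6]
    - [[0.4,0.9,-0.8],0,0.8]
    - [[0.4,0.9,-0.8],0,1]
    - [[0.4,0.9,-0.8],0,1]

```text
clock: 11.03
tool_pos: [581.6, -13.1, 193.7]
tcp_rot: [0.386, 3.118, -0.001]
force: [0.5, 0.6, 1.7]
width: 0.99
gripper_force: 0.0
```

>>> servo_tool:
  increments:
    - [[0,0,0],0,1]
    - [[0,0,0],0,1]
    - [[0,0,-10],0,1]
    - [[0,0,-30],0,1]
    - [[0,0,-60],0,1]
    - [[0,0,-90],0,1]
    - [[0,0,-110],0,1]
    - [[0,0,-110],0,1]

```text
clock: 11.7
tool_pos: [583.9, -13.1, 311.4]
tcp_rot: [0.383, 3.106, -0.002]
force: [0.4, 0.2, 0.7]
width: 1.0
gripper_force: 0.0
```

>>> servo_tool:
  increments:
    - [[30,30,0],0,1]
    - [[60,60,0],0,1]
    - [[90,90,0],0,1]
    - [[120,120,0],0,1]
    - [[120,150,0],0,1]
    - [[120,180,0],0,1]
    - [[120,200,0],0,1]
    - [[120,200,0],0,1]

```text
clock: 12.37
tool_pos: [513.4, 213.5, 303.2]
tcp_rot: [-0.379, -3.118, -0.001]
force: [0.1, -0.1, 0.4]
width: 0.999
gripper_force: 0.0
```

```bash
python3 - <<'E'
from h import *
go()
a=camera("top");b=camera("side")
u=pix("top",(575,0,180)).astype(int);v=pix("side",(575,0,120)).astype(int)
cv2.imwrite("pics/fin.png",np.hstack([cv2.resize(x[p[1]-70:p[1]+70,p[0]-60:p[0]+60],(480,560))[:,:400] if 0 else cv2.resize(x[p[1]-70:p[1]+70,p[0]-50:p[0]+50],(400,560),interpolation=cv2.INTER_CUBIC) for x,p in((a,u),(b,v))])[:,:,::-1])
ce={c:blue(c,pix(c,(581,-11,206)))[0] for c in("top","side")}
print(ce,tri([ray(c,ce[c]) for c in ce]).round(1))
r=least_squares(lambda q:np.concatenate([sil(c,q[0],q[1],q[2]-44,q[2],19)-ce[c] for c in ce]),[581,-11,212]);print(r.x.round(1),r.fun.round(2))
d=r.x[:2]-[570.6,38.4];print("along arm",(d@[.2075,-.978]).round(1),"across",(d@[.978,.2075]).round(1))
E
```

```text
clock 12.37 tool [513.4 213.5 303.2] yaw of tool y 1.329 F [ 0.1 -0.1  0.4] w 0.999 gf 0.0
{'top': array([247.76377953, 179.22047244]), 'side': array([270.59813084, 148.24299065])} [580.6 -12.1 207.8]
[580.8 -10.6 228.4] [-0.39 -0.41 -0.62  0.14]
along arm 50.0 across -0.1
```

View pics/fin.png

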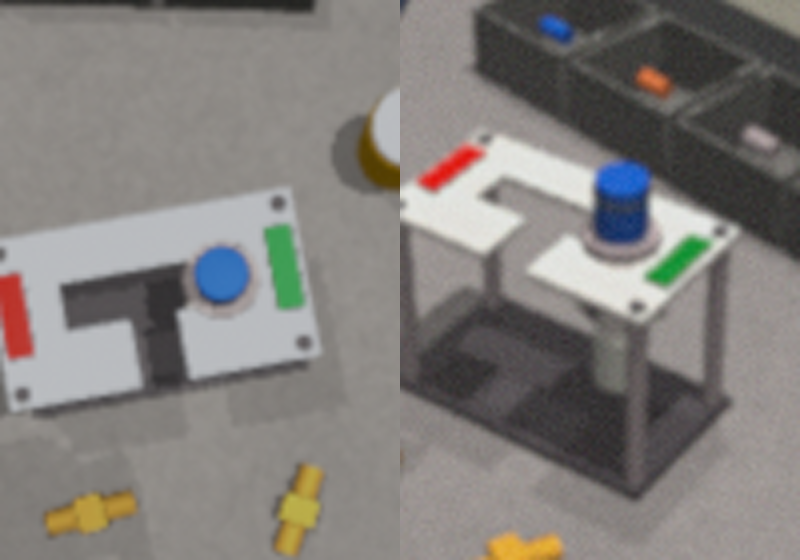

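The pictures show the regulator hanging straight with its collar flat on the plate, at the green end of the arm: knob at (222,275) in the left crop and (622,200) in the right. The fittings haven't moved and the gripper is clear. I'm handing it in.

```bash
python3 -c "
from plant import *
print(close_job())"
```

```text
the job is handed in; nothing more can be done
None
```

The regulator hangs straight by its collar at the green-tag end of the T-slot, about 50 mm from the crossing by the cameras; the gripper is clear, nothing else was touched as far as I saw, and the job was handed in at about 12.5 s (no verdict was returned).

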